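# Set hub bearing preload to the click of a torque key

## Task

A small bicycle wheel is clamped leaning in the tilting stand, and an orange wing-handled preset torque key stands on the bearing cap of its hub. Turn the key clockwise, taking fresh grips as you need, until its slip clutch gives its first click; stop there without forcing it on, let go and leave the key standing with its handle in the notch it clicked into. Do not push the jar, the cup, the spare hub or the spanner about.

Things in the scene. Friction and masses are not known exactly. Their poses are not given: they have to be found in the camera images.
- key: Orange wing handle of the torque key: a bar 60 long, 15 thick, 32 tall, white pointers on its top. Origin in the bar's middle. z: along the key's axis, out from the hub, 25 to 38 degrees off vertical; x: along the 60 bar; y: across its 15. Clockwise, seen looking down on it against z, tightens. Its underside is 14 clear of the collar's top, on a neck 25 across.
- collar: Black clutch collar of the key, 43 across, 16 tall, with 10 ticks (two opposite ones white), turning with socket and cap below it. Origin on the key's axis in mid-collar, 38 below the handle's. z as the handle's; x towards a white tick. The handle's bar stands along x before the click, 36 degrees clockwise of it after.
- clutch (a point): Slip clutch, on the key's axis at the collar's top. At 0.5 N m it gives: the handle moves on against the collar while the torque falls, to nothing at 26 degrees; from there it pulls itself (up to 0.2 N m) into the notch at 36 degrees and stays there when let go. Let go sooner, it springs back to 0. Forced beyond the notch it resists hard and yields further above about 0.65 N m.
- hub_cap (a point): Middle of the top of the red hub cap, 35 across, 71 below the handle's origin; the key's steel socket, 25 across, sits on it. The cap runs down 1.2 to 2.9 rad against up to 0.3 N m before it is home: how far differs each time and cannot be seen. Home, it stops dead and the torque rises at once. Turned back it unscrews.
- hub (a point): Centre of the wheel's hub, on the key's axis 124 below the handle's origin. Hub flanges 54 across lie 28 either side of it, the black 20-inch rim (424 across, 22 wide) at right angles to the axis around it, with thin spokes between. The wheel is clamped fast.
- stand: Blue tilting axle stand fixed to the bench: base 200 x 150 x 16, origin under its middle. Its head leans towards the stand's own -x about a pivot 115 up and is clamped fast; the hub's centre lies 78 out from the pivot.
- grease_jar: White jar with blue lid, 68 across, 70 tall, standing loose on the bench. Origin under its middle.
- nipple_cup: Open steel cup of brass spoke nipples, 72 across, 45 tall, loose on the bench. Origin under its middle.
- spare_hub: Bare aluminium hub standing upright on a rubber foot, 54 across, 98 tall, loose on the bench. Origin under its middle.
- cone_spanner: Flat spanner with blue grip lying loose on the bench, about 140 long, 45 wide, 9 thick. Origin under it, near the middle; x along it.

How it is judged (in metres and radians):
On the way:
1. the clutch has clicked: the handle has dropped into its next notch (angle between the x axis of key and the x axis of collar, either way round above 0.45 rad), for 0.2 s.
At the end, for the whole second after the job is handed in: The key's handle rests in the notch of its first click: 29 to 43 degrees clockwise of its mark on the collar, released and still. It was never more than 46 degrees ahead of the collar, and no bystander has moved more than 20 mm (angle between the x axis of key and the x axis of collar, either way round between 0.5 and 0.76 rad and angular speed of key below 0.1 rad/s); the robot touches nothing.
It fails at once if the key is forced on past its first click (handle more than 46 degrees ahead of the collar: well over the set torque) (angle between the x axis of key and the x axis of collar, either way round above 0.8 rad).
It fails at once if a bystander is pushed about (moved more than 20 mm) (distance of any of grease_jar, nipple_cup, spare_hub, cone_spanner from where it was at the start of the episode above 0.02 m).
It also fails if it takes over 72 s, if anything falls off the work surface, if the arm or the gripper's body presses on something with over 40 N, if the wrist force passes 120 N, or if a joint passes its speed limit or range.

## Robot

A 6-joint arm with a two-finger parallel gripper is mounted at the origin on the work surface. World frame = base frame: x ahead of the robot, y to its left, z up, the work surface at z = 0. Lengths are in mm, angles in degrees, forces in N, time in s.
With the tool pointing down it reaches from about 300 to 850 mm from the base axis. Payload 4.2 kg.
Tool frame: the origin (TCP) lies midway between the tips of the shut fingers; the grasp point (between the pads) lies 19 mm behind it (env.grasp_offset is the distance from the TCP to the grasp point, in mm); z points along the fingers, y is the line along which they close (so a half turn about z gives the same grasp; the last joint's range is limited). The gripper opens to 91 mm and grips with 3 to 60 N. Pads are 32 mm wide; open, the fingers measure 118 mm over their backs; the gripper's body (76 mm by 178 mm) begins 60 mm behind the grasp point.
Start: joints at [74.141, 18.312, 89.639, -0, 72.044, -1.146], TCP at [146.044, 556.16, 213.976] pointing down, gripper open.
Joint ranges: [-177.97, 177.97], [-48.28, 115.42], [12.27, 149.76], [-77.06, 257.06], [2.81, 150.46], [-146.56, 146.56]. Speed limits (degrees/s): [147.25, 147.25, 180, 180, 180, 180].

## Interface

Orientations are given as [roll, pitch, yaw] about the fixed x, y, z axes, in that order (R = Rz(yaw) Ry(pitch) Rx(roll)).
In Python, from workcell import env, optics gives the robot as it stands. The module is installed in compiled form; this text tells all that it offers.
- The arm moves only by the tool send_rows, never from a script. Its argument "targets" is a list that holds one entry, the list of rows, each a list of 7 numbers: the turn, a rotation vector about the world's x, y, z scaled (see below), then the shift along the world's x, y, z scaled (see below), then the closure, from -1 (fully open) to 1 (shut). In form: [[[rx, ry, rz, x, y, z, gripper], ...]]. A call has 1 to 12 rows; each row shifts and turns the commanded pose from where the row before left it; what a row does not reach is not made up. The controller multiplies each number of a shift by 0.2 m and each number of a turn by pi/2 rad. A row lasts 1/10 s, in which the tool goes at most 50 mm and 8.59 degrees, less where a joint would pass 70% of its speed; a pose out of reach is approached as far as the arm can. A call with a number of a shift or a turn outside -1 to 1 is refused whole. A call with a gripper value outside its range is refused whole. The fingers move at their own pace and stop on an object; "grip_force" is the grip in N (left out, the last holds). Time passes only in rows, so rows that do not move let the fingers close. It gives the time, the measured TCP pose, the force, the opening and the grip force at its end, in the units of the state.
- env.state(): the state, without advancing time (a new reading comes with each control period).
- optics.grab_frame(name): name is "scene" or "top" or "wrist"; returns (picture, depth): 384x512x3 uint8, red, green, blue; 384x512 float32, mm along the optical axis (not along the pixel's ray), 0 where there is no reading.
- optics.camera_info(name): a dict with "camera_matrix" (3x3 intrinsics, pixels), "R" (3x3) and "t" (3): a world point X has camera coordinates R X + t; the wrist camera has in their place "mount" (4x4, takes a point from camera to tool coordinates, whose origin is the TCP and whose axes are the flange's). Camera axes: x right, y down, z forward; pixel columns grow to the right and rows downward; lengths in mm; the calibration is good to about 2 mm. A picture is of the moment at which its call begins: read the wrist's pose just before it. camera_info takes no time and is no camera call.
- env.job_done(): hands the job in; it is judged then, once.
Trained networks look in the newest picture that a camera, given by its name, has taken for a name from the list of things; names that differ only in an ending like _2 or _b are one class to them, and where a whole thing is asked for, a point or a joint stands for the part that bears it (a point fixed in the world has none). Each returns a list of dicts, best first, with "conf" (0 to 1); they miss things now and then, are a little off and sometimes report something else, mostly with a low value. They report only what shows in the picture. A call takes as long as a camera call.
- optics.silhouettes(camera, name): "mask" (384x512 bool, what is visible of it) and "at" ([column, row] in pixels, amid what is visible of it).
- optics.place_of(camera, name): "at" ([column, row] in pixels: a listed point, or the origin of a listed thing).
The state is a dict: "time_s": time; "qpos": joint angles; "qvel": joint speeds; "effort": joint torques, N m; "ee_pos": TCP position; "ee_rot": TCP orientation; "force": force on the tool from outside, world axes, zero at the start; "torque": the same for the moment, N m; "gripper_width": finger opening in mm; "gripper_force": force on a finger pad.
Only numpy, scipy, OpenCV 4.12 (cv2) and the standard library are available. Lean on these libraries where they do the work, as an engineer would, in place of code of your own. Each camera call takes 0.05 s, during which the arm holds its last target. There are 200 camera calls.

## Working session

There is one attempt and no reset: what is moved stays moved. The work goes in short steps, Python scripts to look and compute and a tool call to move; the robot and the scene stay as the last step left them, time stands still between calls to the robot, and variables do not carry over. Pictures are saved under pics/ and viewed, at most 10 in all, crops included, and the job is handed in when it is done.

Besides the shell and the picture viewer there is one more tool, called after "Emit:" as a command line: name --argument value ..., lists and objects as JSON in quotes. send_rows: Moves the arm, as the interface text tells. Its arguments: {"type":"object","properties":{"targets":{"type":"array"},"grip_force":{"type":"number"}},"required":["targets"]}

```bash
mkdir -p pics; cat > h.py <<'E'
import numpy as np, cv2
from workcell import env, optics
from scipy.spatial.transform import Rotation as Ro
def cam(name):
    ci=optics.camera_info(name); K=np.array(ci["camera_matrix"])
    if name=="wrist":
        s=env.state(); M=np.array(ci["mount"]); T=np.eye(4)
        T[:3,:3]=Ro.from_euler('xyz',s["ee_rot"],degrees=True).as_matrix(); T[:3,3]=s["ee_pos"]
        return K,T@M
    T=np.eye(4);T[:3,:3]=ci["R"];T[:3,3]=ci["t"]
    return K,np.linalg.inv(T)
def pts(K,T,d,u,v):
    u=np.asarray(u,float);v=np.asarray(v,float);z=d[v.astype(int),u.astype(int)]
    P=np.stack([(u-K[0,2])/K[0,0]*z,(v-K[1,2])/K[1,1]*z,z],-1)
    return P@T[:3,:3].T+T[:3,3]
E
python3 - <<'E'
from h import *
print(env.state())
ims=[]
for c in ["scene","top"]:
    K,T=cam(c); im,d=optics.grab_frame(c); ims.append(im)
    print(c,T.round(3).tolist())
    for n in ["key","collar","stand","grease_jar","nipple_cup","spare_hub","cone_spanner","hub_cap","hub"]:
        r=optics.place_of(c,n)[:1]; s=optics.silhouettes(c,n)[:1]
        if r: print(n,round(r[0]["conf"],2),np.round(r[0]["at"]), end=' ')
        if s:
            v,u=np.nonzero(s[0]["mask"]); ok=d[v,u]>0; P=pts(K,T,d,u[ok],v[ok])
            print(n,'mask',round(s[0]["conf"],2),len(P),np.median(P,0).round(),P.min(0).round(),P.max(0).round(),end='')
        print()
for c,im in zip("ab",ims): cv2.imwrite(f"pics/{c}.png",cv2.resize(im[...,::-1],(800,600)))
E
```

```text
{'time_s': 0.0, 'qpos': array([ 7.41422214e+01,  1.83498485e+01,  8.97044930e+01, -1.01539477e-03,
        7.20431174e+01, -1.14482188e+00]), 'qvel': array([-0.03535887,  0.01599631, -0.10953857, -0.087667  ,  0.07127433,
       -0.08708009]), 'effort': array([-2.02390809e-03, -4.12467670e+01, -2.31972134e+01,  7.25764618e-02,
        4.55675845e-02, -1.34199249e-04]), 'ee_pos': array([145.89726618, 555.67774294, 213.1512049 ]), 'ee_rot': array([-1.79902541e+02, -9.81979443e-04,  1.65287356e+02]), 'force': array([-0.01547524, -0.73679412, -0.74593887]), 'torque': array([-0.00596474, -0.01493603,  0.00216841]), 'gripper_force': 0.0, 'gripper_width': 91.59637571813097}
scene [[-0.05, 0.801, -0.596, 1424.87], [0.999, 0.032, -0.041, 93.586], [-0.014, -0.598, -0.802, 1434.193], [0.0, 0.0, 0.0, 1.0]]
key 0.77 [260. 178.] key mask 0.76 232 [512.  48. 290.] [245.   3.  -8.] [529.  77. 312.]
collar 0.64 [257. 186.] collar mask 0.64 451 [523.  46. 269.] [244.  16.  -8.] [566.  77. 312.]
stand 0.64 [251. 258.] stand mask 0.85 5909 [624.  32. 137.] [ 262. -222.  -14.] [758. 269. 312.]
grease_jar
[... 927 characters left out ...]
tand mask 0.57 6217 [579.  29. 139.] [ 387. -208.   -7.] [879. 272. 311.]
grease_jar 0.81 [325. 258.] grease_jar mask 0.69 470 [ 363. -168.   69.] [ 331. -213.   -5.] [ 405. -138.   79.]
nipple_cup 0.85 [170. 201.] nipple_cup mask 0.81 440 [510. 335.  13.] [471. 295.  -3.] [542. 364.  50.]
spare_hub 0.78 [181. 163.] spare_hub mask 0.72 377 [623. 305.  80.] [602. 283.  -5.] [681. 354. 104.]
cone_spanner 0.88 [347. 222.] cone_spanner mask 0.86 310 [ 484. -226.    8.] [ 459. -303.   -2.] [ 504. -167.   16.]
hub_cap 0.8 [262. 179.] hub_cap mask 0.68 321 [513.  47. 290.] [486.  25. 222.] [563.  77. 311.]
hub 0.65 [264. 173.] hub mask 0.61 3919 [562.  42. 206.] [ 389. -181.   -6.] [856. 283. 311.]
```

```bash
python3 - <<'E'
from h import *
a=cv2.imread("pics/a.png");b=cv2.imread("pics/b.png")
z=lambda im,x,y:cv2.resize(im[y-75:y+75,x-100:x+100],(400,300),interpolation=cv2.INTER_CUBIC)
cv2.imwrite("pics/ab.png",np.vstack([np.hstack([cv2.resize(a,(400,300)),cv2.resize(b,(400,300))]),np.hstack([z(a,403,290),z(b,403,285)])]))
# rim plane fit & key from both cameras
for c in ["scene","top"]:
    K,T=cam(c); im,d=optics.grab_frame(c)
    h=cv2.cvtColor(im,cv2.COLOR_RGB2HSV)
    v,u=np.nonzero((h[...,0]>5)&(h[...,0]<20)&(h[...,1]>170)&(h[...,2]>110)&(d>0))
    P=pts(K,T,d,u,v); k=(np.abs(P-[510,48,290]).max(1)<70); P=P[k]
    print(c,'orange',k.sum(),P.mean(0).round(1),P.min(0).round(),P.max(0).round())
    v,u=np.nonzero((h[...,2]<70)&(d>0)); P=pts(K,T,d,u,v)
    P=P[(np.hypot(P[:,0]-570,P[:,1]-40)<260)&(P[:,2]>60)]
    best=0;rng=np.random.default_rng(0)
    for _ in range(3000):
        q=P[rng.choice(len(P),3,0)];n=np.cross(q[1]-q[0],q[2]-q[0]);l=np.linalg.norm(n)
        if l<5000: continue
        n/=l;n*=np.sign(n[2])
        if n[2]<.75 or n[2]>.93: continue
        m=np.abs((P-q[0])@n)<4
        if m.sum()>best:best=m.sum();B=m
    Q=P[B];n=np.linalg.svd(Q-Q.mean(0))[2][2];n*=np.sign(n[2])
    # circle fit in plane
    e1=np.cross(n,[0,1,0]);e1/=np.linalg.norm(e1);e2=np.cross(n,e1)
    x=(Q-Q.mean(0))@e1;y=(Q-Q.mean(0))@e2
    s=np.linalg.lstsq(np.c_[2*x,2*y,np.ones(len(x))],x*x+y*y,rcond=None)[0]
    C=Q.mean(0)+s[0]*e1+s[1]*e2
    print(len(P),best,'n',n.round(3),np.degrees(np.arccos(n[2])),'C',C.round(1),'r',np.sqrt(s[2]+s[0]**2+s[1]**2), 'key?',(C+124*n).round(1),(C+113*n).round(1))
E
```

```text
scene orange 172 [512.1  51.8 290.3] [491.  25. 266.] [528.  77. 313.]
2497 945 n [-0.54   0.116  0.834] 33.5098798901916 C [569.5  36.5 191.6] r 198.05231244227474 key? [502.6  50.9 295. ] [508.5  49.6 285.8]
top orange 125 [504.2  51.7 296. ] [486.  27. 274.] [523.  77. 310.]
3510 2230 n [-0.535  0.118  0.837] 33.20725273005573 C [566.5  37.2 191.1] r 201.15285550160522 key? [500.2  51.8 294.9] [506.1  50.5 285.6]
```

View pics/ab.png

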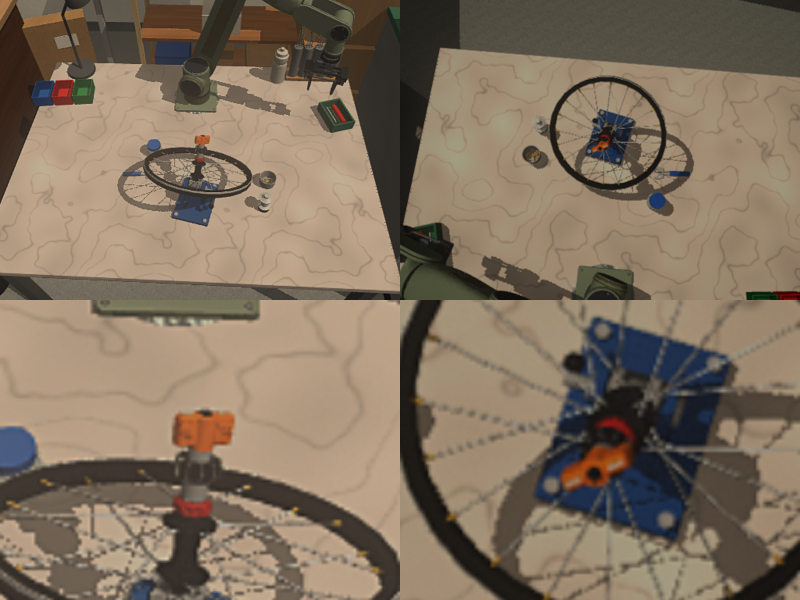

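```bash
cat >> h.py <<'E'
N0=np.array([-.537,.117,.835]);N0/=np.linalg.norm(N0)
def plan(p,ytool,n,rows):
    s=env.state(); R=Ro.from_euler('xyz',s["ee_rot"],degrees=True)
    z=-n; y=ytool-ytool@z*z; y/=np.linalg.norm(y)
    if y@R.as_matrix()[:,1]<0: y=-y
    Rt=Ro.from_matrix(np.c_[np.cross(y,z),y,z])
    rv=(Rt*R.inv()).as_rotvec()
    print('angle',np.degrees(np.linalg.norm(rv)),'per row',(rv/(np.pi/2)/rows).round(4).tolist(),((np.asarray(p)-s["ee_pos"])/200/rows).round(4).tolist())
def bar(c,n=N0,ctr=[505,51,292]):
    K,T=cam(c); im,d=optics.grab_frame(c)
    h=cv2.cvtColor(im,cv2.COLOR_RGB2HSV)
    v,u=np.nonzero((h[...,0]>4)&(h[...,0]<22)&(h[...,1]>150)&(h[...,2]>90)&(d>0))
    P=pts(K,T,d,u,v); P=P[np.linalg.norm(P-ctr,axis=1)<45]
    e1=np.cross([0,1,0],n);e1/=np.linalg.norm(e1);e2=np.cross(n,e1)
    h=(P-ctr)@n; top=P[h>np.percentile(h,95)-6]
    q=np.c_[(top-ctr)@e1,(top-ctr)@e2].astype(np.float32)
    (cx,cy),(w,hh),a=cv2.minAreaRect(q)
    if w<hh: a+=90;w,hh=hh,w
    a=np.radians(a); bx=np.cos(a)*e1+np.sin(a)*e2
    C=ctr+cx*e1+cy*e2+n*np.percentile(h,95)
    print(c,len(P),len(top),'size',w,hh,'bx',bx.round(3),'topcentre',C.round(1),'origin',(C-16*n).round(1))
    return C-16*n,bx,im,P
E
python3 - <<'E'
from h import *
for c in["scene","top"]:
    o,bx,_,_=bar(c)
plan(np.array([504,51,292])+130*N0,np.cross(N0,bx),N0,14)
E
```

```text
scene 187 52 size 54.69673156738281 21.23517417907715 bx [-0.21   0.941 -0.267] topcentre [502.5  53.4 300.4] origin [511.1  51.5 287.1]
top 149 89 size 54.646663665771484 22.80467987060547 bx [-0.21   0.941 -0.267] topcentre [496.8  52.5 300.5] origin [505.4  50.6 287.1]
angle 66.64085630750971 per row [0.0081, -0.0264, -0.0451] [0.1029, -0.175, 0.0667]
```

Emit:
send_rows --targets '[[[0.0081,-0.0264,-0.0451,0.103,-0.175,0.067,-1],[0.0081,-0.0264,-0.0451,0.103,-0.175,0.067,-1],[0.0081,-0.0264,-0.0451,0.103,-0.175,0.067,-1],[0.0081,-0.0264,-0.0451,0.103,-0.175,0.067,-1],[0.0081,-0.0264,-0.0451,0.103,-0.175,0.067,-1],[0.0081,-0.0264,-0.0451,0.103,-0.175,0.067,-1],[0.0081,-0.0264,-0.0451,0.103,-0.175,0.067,-1],[0.0081,-0.0264,-0.0451,0.103,-0.175,0.067,-1],[0.0081,-0.0264,-0.0451,0.103,-0.175,0.067,-1],[0.0081,-0.0264,-0.0451,0.103,-0.175,0.067,-1],[0.0081,-0.0264,-0.0451,0.103,-0.175,0.067,-1],[0.0081,-0.0264,-0.0451,0.103,-0.175,0.067,-1]]]'

```text
time_s: 3.3
ee_pos: [393.5, 134.6, 375.7]
ee_rot: [155.1, 15.4, 111.9]
force: [1.7, -0.3, 0.1]
gripper_width: 91.2
gripper_force: 0.0
```

Emit:
send_rows --targets '[[[0.0081,-0.0264,-0.0451,0.103,-0.175,0.067,-1],[0.0081,-0.0264,-0.0451,0.103,-0.175,0.067,-1],[0,0,0,0,0,0,-1],[0,0,0,0,0,0,-1],[0,0,0,0,0,0,-1]]]'

```text
time_s: 3.8
ee_pos: [433.9, 66.9, 401.0]
ee_rot: [150.2, 15.4, 102.7]
force: [0.1, -0.7, -1.1]
gripper_width: 91.2
gripper_force: 0.0
```

```bash
python3 - <<'E'
from h import *
s=env.state();print(s["qpos"].round(1),s["ee_pos"].round(1),s["ee_rot"].round(1),s["torque"].round(3),s["force"].round(2))
o,bx,im,P=bar("wrist")
K,T=cam("wrist")
print(optics.camera_info("wrist")["mount"])
for n in["key","collar","hub_cap","hub","clutch"]:
    print(n,[(round(r["conf"],2),np.round(r["at"],1)) for r in optics.place_of("wrist",n)[:2]])
cv2.imwrite("pics/w1.png",im[...,::-1]); cv2.imwrite("pics/w1b.png",cv2.resize(im[...,::-1],(800,600)))
E
```

```text
[ 20.2 -13.8 105.  -19.5  61.3   8.6] [433.9  66.9 401. ] [150.2  15.4 102.7] [0.019 0.34  0.011] [ 0.12 -0.69 -1.07]
wrist 925 774 size 57.170291900634766 23.672433853149414 bx [-0.219  0.937 -0.272] topcentre [496.8  54.5 298.5] origin [505.4  52.6 285.1]
[[ 7.84258139e-05 -9.58375749e-01 -2.85509926e-01  8.12991557e+01]
 [ 9.99999969e-01  1.42051165e-04 -2.02138613e-04  1.20514022e+00]
 [ 2.34281762e-04 -2.85509902e-01  9.58375731e-01 -1.71244121e+02]
 [ 0.00000000e+00  0.00000000e+00  0.00000000e+00  1.00000000e+00]]
key [(0.79, array([257.6, 177.4])), (0.17, array([259.8, 164.8]))]
collar [(0.65, array([259.2, 168.5]))]
hub_cap [(0.9, array([257.4, 163.8]))]
hub [(0.89, array([260.2, 157.6]))]
clutch [(0.72, array([258.2, 172.8]))]
```

View pics/w1b.png

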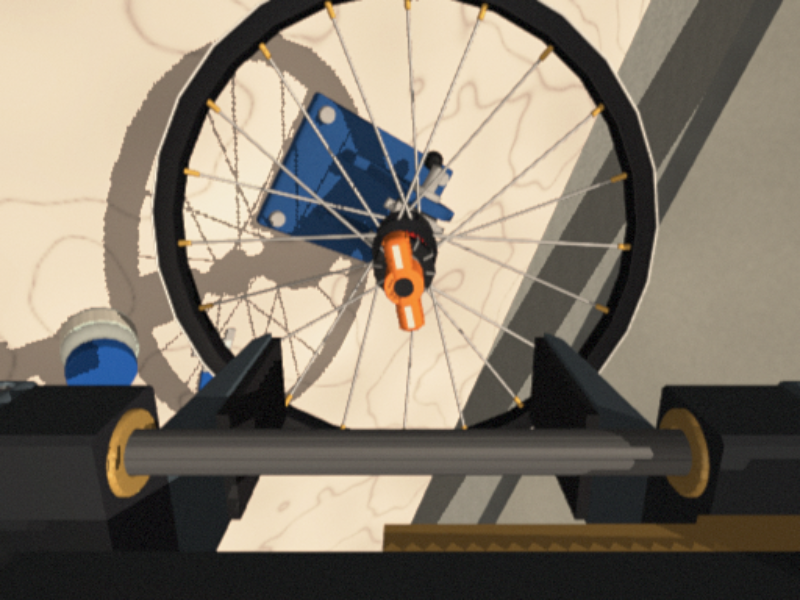

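```bash
python3 - <<'E'
from h import *
K,T=cam("wrist"); im,d=optics.grab_frame("wrist")
h=cv2.cvtColor(im,cv2.COLOR_RGB2HSV)
# rim
v,u=np.nonzero((h[...,2]<80)&(d>0)); P=pts(K,T,d,u,v)
C0=np.array([568,37,191.]);rel=P-C0;hh=rel@N0;r=np.linalg.norm(rel-np.outer(hh,N0),axis=1)
P=P[(np.abs(hh)<25)&(r>185)&(r<225)]
n=N0;c=C0
for _ in range(4):
    Q=P[np.abs((P-P.mean(0))@n)<6] if _ else P
    n=np.linalg.svd(Q-Q.mean(0))[2][2];n*=np.sign(n[2])
e1=np.cross([0,1,0],n);e1/=np.linalg.norm(e1);e2=np.cross(n,e1)
x=(Q-Q.mean(0))@e1;y=(Q-Q.mean(0))@e2
s=np.linalg.lstsq(np.c_[2*x,2*y,np.ones(len(x))],x*x+y*y,rcond=None)[0]
C=Q.mean(0)+s[0]*e1+s[1]*e2
print(len(P),len(Q),'n',n.round(4),np.degrees(np.arccos(n[2])),'C',C.round(1),'r',np.sqrt(s[2]+s[0]**2+s[1]**2),'C+113n',(C+113*n).round(1))
# key top incl. white pointers and black knob: all points near
v,u=np.mgrid[100:260,180:340].reshape(2,-1);k=d[v,u]>0;v,u=v[k],u[k]
P=pts(K,T,d,u,v);o=np.array([505,52,287.]);rel=P-o;hh=rel@n;r=np.linalg.norm(rel-np.outer(hh,n),axis=1)
print(np.histogram(hh[r<35],np.arange(-30,26,2)))
k=(r<36)&(hh>8)
q=np.c_[rel[k]@e1,rel[k]@e2]
print(cv2.minAreaRect(q.astype(np.float32)),k.sum())
ht=hh[k];
for lo,hi in((8,12),(12,15),(15,18),(18,24)):
    m=(ht>=lo)&(ht<hi)
    if m.sum()>20: print(lo,m.sum(),q[m].mean(0).round(1),cv2.minAreaRect(q[m].astype(np.float32)))
w,V=np.linalg.eigh(np.cov(q.T)); b=V[0,1]*e1+V[1,1]*e2;print('pca',b.round(3),np.sqrt(w),'mid',(o+q.mean(0)[0]*e1+q.mean(0)[1]*e2).round(1))
R=T[:3,:3]@np.linalg.inv(np.array(optics.camera_info("wrist")["mount"])[:3,:3])
print('tool x',R[:,0].round(3),'tool y',R[:,1].round(3),'z',R[:,2].round(3),'angle bar vs toolx',np.degrees(np.arctan2(b@R[:,1],b@R[:,0])))
E
```

```text
10915 9165 n [-0.5341  0.1117  0.838 ] 33.07165593541027 C [567.2  39.5 189.4] r 199.25295812372323 C+113n [506.8  52.1 284.1]
(array([  3,   1,   0,   1,   0,   3,   2,   3,   5,  10,  11,  11,  11,
         9,  13,  14,  12,   9,  32,  60, 193, 582, 230,  15,   0,   0,
         0]), array([-30, -28, -26, -24, -22, -20, -18, -16, -14, -12, -10,  -8,  -6,
        -4,  -2,   0,   2,   4,   6,   8,  10,  12,  14,  16,  18,  20,
        22,  24]))
((-0.05621993541717529, 0.6547870635986328), (23.7078800201416, 57.65603256225586), 20.211755752563477) 1080
8 253 [-1.6  3.7] ((-0.05621993541717529, 0.6547870635986328), (23.7078800201416, 57.65603256225586), 20.211755752563477)
12 742 [-0.3  0.8] ((0.13033580780029297, -0.03520774841308594), (22.75769805908203, 57.05033493041992), 36.73120880126953)
15 85 [ 0.1 -0.1] ((-0.4003481864929199, 0.4442615509033203), (11.287919998168945, 48.76856994628906), 21.10886001586914)
pca [-0.367  0.862 -0.349] [ 5.25117119 15.57795399] mid [504.6  53.4 286.6]
tool x [-0.212  0.94  -0.266] tool y [0.817 0.32  0.48 ] z [ 0.537 -0.115 -0.836] angle bar vs toolx -11.017411863749762
```

```bash
cat >> h.py <<'E'
N=np.array([-.535,.113,.837]);N/=np.linalg.norm(N)
O=np.array([506.7,52.0,284.4])
def st():
    s=env.state(); R=Ro.from_euler('xyz',s["ee_rot"],degrees=True).as_matrix()
    g=s["ee_pos"]-19*R[:,2]; e=g-O
    print('t',s["time_s"],'q',s["qpos"].round(1),'grasp err along tool x,y,z',(R.T@e).round(2),'z err',np.degrees(np.arccos(-R[:,2]@N)).round(2),'F tool',(R.T@s["force"]).round(2),'T tool',(R.T@s["torque"]).round(3),'eff6',s["effort"][5].round(3),'w',round(s["gripper_width"],1))
    return s,R
E
python3 - <<'E'
from h import *
s,R=st()
a=np.radians(-11); 
print(R.round(3).tolist())
y=-np.sin(a)*R[:,0]+np.cos(a)*R[:,1]
plan(O+50*N,y,N,3); print('then',((-50-18)*N/200).round(4))
E
```

```text
t 4.15 q [ 20.2 -13.8 104.9 -19.6  61.3   8.6] grasp err along tool x,y,z [  -1.89    1.87 -157.37] z err 0.2 F tool [ 0.91 -0.98 -0.45] T tool [ 0.323  0.12  -0.065] eff6 0.028 w 91.4
[[-0.212, 0.817, 0.537], [0.94, 0.32, -0.116], [-0.266, 0.481, -0.836]]
angle 11.001941044594945 per row [-0.0214, 0.0052, 0.0343] [0.076, -0.0153, -0.1253]
then [ 0.1819 -0.0384 -0.2846]
```

Emit:
send_rows --targets '[[[-0.0214,0.0052,0.0343,0.076,-0.0153,-0.1253,-1],[-0.0214,0.0052,0.0343,0.076,-0.0153,-0.1253,-1],[-0.0214,0.0052,0.0343,0.076,-0.0153,-0.1253,-1],[0,0,0,0,0,0,-1],[0,0,0,0,0,0,-1],[0,0,0,0,0,0,-1]]]'

```text
time_s: 4.75
ee_pos: [480.4, 57.4, 328.2]
ee_rot: [153.1, 20.5, 112.8]
force: [-0.9, -0.0, -0.1]
gripper_width: 91.6
gripper_force: 0.0
```

```bash
python3 - <<'E'
from h import *
s,R=st()
K,T=cam("wrist"); im,d=optics.grab_frame("wrist")
print(np.array2string(d[150:330:10,256]))
# expected pixel of O+16N
Ti=np.linalg.inv(T)
for p in (O+16*N,O+16*N+30*R[:,0],O+16*N-30*R[:,0]):
    q=Ti[:3,:3]@p+Ti[:3,3];q=K@q;q=q[:2]/q[2];print(q);cv2.circle(im,tuple(int(t) for t in q),2,(0,255,0),-1)
cv2.imwrite("pics/w2.png",cv2.resize(im[...,::-1],(800,600)))
E
```

```text
t 4.75 q [ 15.5  -8.4 111.2 -19.7  48.6  -2.9] grasp err along tool x,y,z [ -1.12   1.14 -70.35] z err 0.17 F tool [ 0.34 -0.72 -0.41] T tool [ 0.303  0.177 -0.039] eff6 0.025 w 91.6
[ 371.24994  321.2757   226.03122  214.09615  213.50146  216.14226
  218.66412  219.69386  222.89323  224.28307  226.53015  755.10297
  780.014     87.94786   85.32578   87.19379 2414.1318   411.11743]
[257.21837429 217.01890028]
[257.08652062 174.17487486]
[257.34038229 256.66371389]
```

View pics/w2.png

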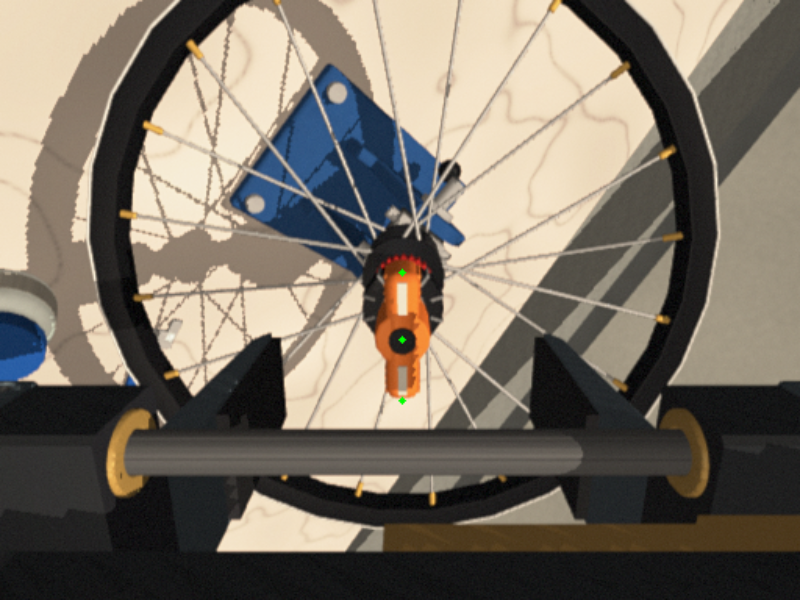

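Emit:
send_rows --targets '[[[0,0,0,0.0447,-0.0094,-0.0738,-1],[0,0,0,0.0447,-0.0094,-0.0738,-1],[0,0,0,0.0447,-0.0094,-0.0738,-1],[0,0,0,0.0447,-0.0094,-0.0738,-1],[0,0,0,0,0,0,-1],[0,0,0,0,0,0,-1]]]'

```text
time_s: 5.4
ee_pos: [516.0, 49.7, 268.5]
ee_rot: [153.2, 20.5, 112.8]
force: [0.9, 0.4, 0.2]
gripper_width: 91.1
gripper_force: 0.0
```

```bash
python3 -c "
from h import *
st()"
```

```text
t 5.4 q [ 12.8  -2.8 115.2 -21.5  38.8  -1.7] grasp err along tool x,y,z [ 0.18 -0.77 -0.51] z err 0.1 F tool [-0.04  1.02  0.25] T tool [ 0.334  0.177 -0.017] eff6 0.023 w 91.1
```

Emit:
send_rows --targets '[[[0,0,0,0,0,0,1],[0,0,0,0,0,0,1],[0,0,0,0,0,0,1],[0,0,0,0,0,0,1],[0,0,0,0,0,0,1],[0,0,0,0,0,0,1],[0,0,0,0,0,0,1]]]' --grip_force 40

```text
time_s: 6.1
ee_pos: [515.8, 49.4, 267.3]
ee_rot: [153.3, 20.5, 112.9]
force: [1.2, 0.3, 1.3]
gripper_width: 38.0
gripper_force: 0.0
```

```bash
python3 -c "
from h import *
s,R=st(); print((R[:,2]/90).round(5).tolist())"
```

```text
t 6.1 q [ 12.7  -2.7 115.3 -21.5  38.7  -1.7] grasp err along tool x,y,z [ 0.47 -1.5   0.46] z err 0.05 F tool [-0.63  1.63 -0.44] T tool [ 0.312  0.224 -0.076] eff6 0.02 w 38.0
[0.00595, -0.00127, -0.0093]
```

Emit:
send_rows --targets '[[[0,0,0,0,0,0,1],[0,0,0,0,0,0,1],[0,0,0,0,0,0,1],[0,0,0,0,0,0,1],[0,0,0,0,0,0,1],[0,0,0,0,0,0,1]]]'

```text
time_s: 6.7
ee_pos: [515.8, 49.5, 267.3]
ee_rot: [153.3, 20.5, 112.9]
force: [0.0, 0.3, -0.5]
gripper_width: 20.6
gripper_force: 40.0
```

```bash
python3 -c "
from h import *
s,R=st(); print(s['gripper_force'])"
```

```text
t 6.7 q [ 12.7  -2.7 115.3 -21.5  38.7  -1.7] grasp err along tool x,y,z [ 0.47 -1.48  0.46] z err 0.05 F tool [ 0.42 -0.08  0.43] T tool [ 0.254  0.167 -0.02 ] eff6 0.018 w 20.6
39.99977946281433
```

Emit:
send_rows --targets '[[[0,0,0,0,0,0,1],[0.0238,-0.0051,-0.0372,0,0,0,1],[0.0238,-0.0051,-0.0372,0,0,0,1],[0.0238,-0.0051,-0.0372,0,0,0,1],[0.0238,-0.0051,-0.0372,0,0,0,1],[0.0238,-0.0051,-0.0372,0,0,0,1]]]' --grip_force 60

```text
time_s: 7.3
ee_pos: [516.0, 49.6, 267.4]
ee_rot: [148.3, 10.6, 94.7]
force: [1.1, 0.9, -0.9]
gripper_width: 20.0
gripper_force: 60.0
```

```bash
python3 - <<'E'
from h import *
s,R=st()
im,d=optics.grab_frame("wrist")
cv2.imwrite("pics/w3.png",cv2.resize(im[100:340,96:416,::-1],(800,600),interpolation=cv2.INTER_CUBIC))
E
```

```text
t 7.3 q [ 12.7  -2.7 115.3 -21.5  38.7  18.5] grasp err along tool x,y,z [-0.   -1.32  0.45] z err 0.08 F tool [0.91 0.63 1.25] T tool [ 0.216  0.13  -0.323] eff6 -0.223 w 20.0
```

View pics/w3.png

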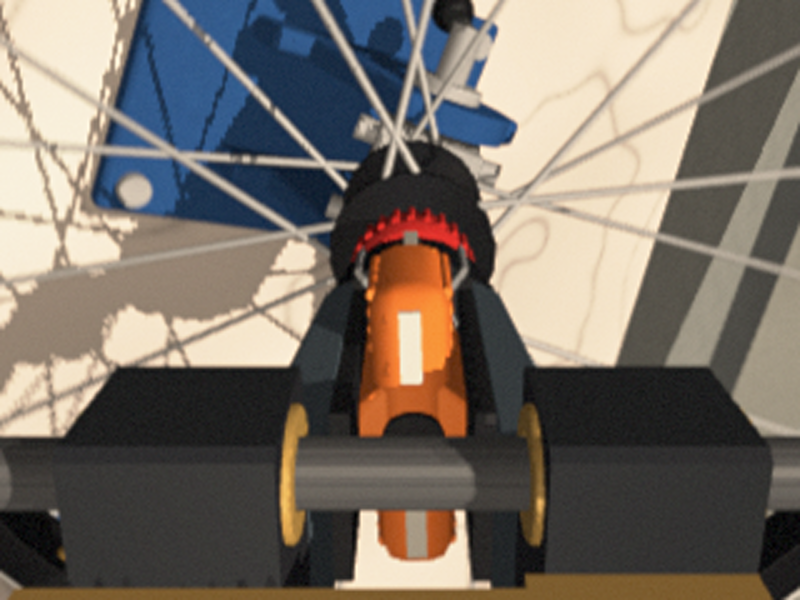

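Emit:
send_rows --targets '[[[0.0357,-0.0076,-0.0558,0,0,0,1],[0.0357,-0.0076,-0.0558,0,0,0,1],[0.0357,-0.0076,-0.0558,0,0,0,1],[0.0357,-0.0076,-0.0558,0,0,0,1],[0.0357,-0.0076,-0.0558,0,0,0,1],[0.0357,-0.0076,-0.0558,0,0,0,1],[0.0357,-0.0076,-0.0558,0,0,0,1],[0,0,0,0,0,0,1]]]'

```text
time_s: 8.15
ee_pos: [516.4, 49.6, 267.7]
ee_rot: [148.7, -11.9, 59.2]
force: [3.0, -0.8, -1.7]
gripper_width: 19.9
gripper_force: 60.0
```

```bash
python3 - <<'E'
from h import *
s,R=st(); print(R[:,2])
im,d=optics.grab_frame("wrist")
cv2.imwrite("pics/w4.png",cv2.resize(im[100:340,96:416,::-1],(800,600),interpolation=cv2.INTER_CUBIC))
E
```

```text
t 8.15 q [ 12.7  -2.7 115.3 -21.5  38.7  60.3] grasp err along tool x,y,z [-0.64 -0.59  0.43] z err 0.12 F tool [0.43 1.6  3.08] T tool [-0.015 -0.048 -0.265] eff6 0.669 w 19.9
[ 0.5367214  -0.1138071  -0.83604909]
```

View pics/w4.png

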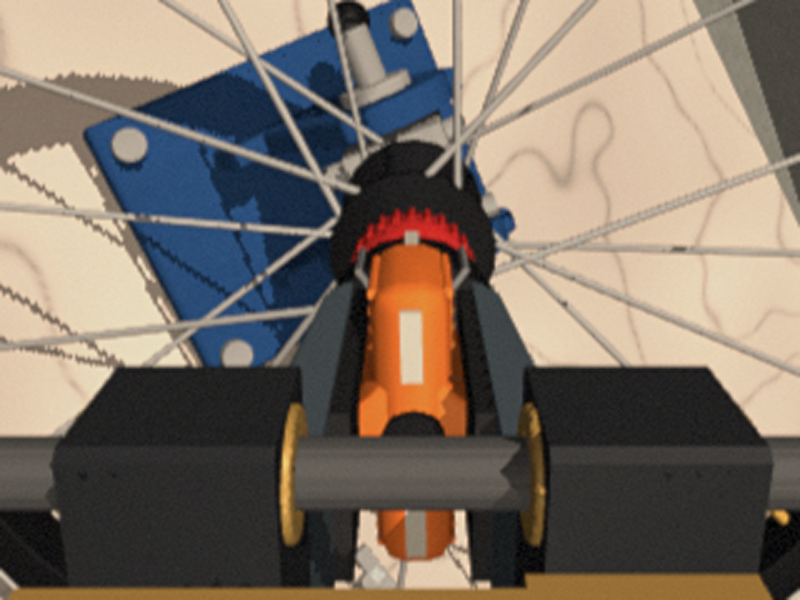

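Emit:
send_rows --targets '[[[0,0,0,0,0,0,-1],[0,0,0,0,0,0,-1],[0,0,0,0,0,0,-1],[0,0,0,0,0,0,-1],[0,0,0,0,0,0,-1],[0,0,0,0,0,0,-1],[0,0,0,0,0,0,-1],[0,0,0,0,0,0,-1],[0,0,0,0,0,0,-1]]]'

```text
time_s: 9.1
ee_pos: [515.8, 49.5, 267.4]
ee_rot: [148.8, -11.9, 59.1]
force: [0.6, -0.2, -0.0]
gripper_width: 89.1
gripper_force: 0.0
```

Emit:
send_rows --targets '[[[-0.0506,0.0108,0.0791,0,0,0,-1],[-0.0506,0.0108,0.0791,0,0,0,-1],[-0.0506,0.0108,0.0791,0,0,0,-1],[-0.0506,0.0108,0.0791,0,0,0,-1],[-0.0506,0.0108,0.0791,0,0,0,-1],[-0.0506,0.0108,0.0791,0,0,0,-1],[-0.0506,0.0108,0.0791,0,0,0,-1],[-0.0506,0.0108,0.0791,0,0,0,-1],[-0.0506,0.0108,0.0791,0,0,0,-1],[-0.0506,0.0108,0.0791,0,0,0,-1],[-0.0506,0.0108,0.0791,0,0,0,-1]]]'

```text
time_s: 10.2
ee_pos: [515.8, 49.5, 267.3]
ee_rot: [168.4, 31.3, 146.4]
force: [0.3, 0.4, -0.7]
gripper_width: 91.4
gripper_force: 0.0
```

Emit:
send_rows --targets '[[[-0.0506,0.0108,0.0791,0,0,0,-1],[-0.0506,0.0108,0.0791,0,0,0,-1],[-0.0506,0.0108,0.0791,0,0,0,-1],[-0.0506,0.0108,0.0791,0,0,0,-1],[-0.0506,0.0108,0.0791,0,0,0,-1],[-0.0506,0.0108,0.0791,0,0,0,-1],[-0.0506,0.0108,0.0791,0,0,0,-1],[-0.0506,0.0108,0.0791,0,0,0,-1],[-0.0506,0.0108,0.0791,0,0,0,-1],[-0.0506,0.0108,0.0791,0,0,0,-1],[-0.0089,0.0019,0.014,0,0,0,-1],[0,0,0,0,0,0,-1]]]'

```text
time_s: 11.4
ee_pos: [515.8, 49.5, 267.3]
ee_rot: [-148.8, 11.9, -120.9]
force: [-0.0, 0.1, -0.6]
gripper_width: 91.2
gripper_force: 0.0
```

```bash
python3 - <<'E'
from h import *
s,R=st(); print(R[:,2])
im,d=optics.grab_frame("wrist")
cv2.imwrite("pics/w5.png",cv2.resize(im[100:340,96:416,::-1],(800,600),interpolation=cv2.INTER_CUBIC))
E
```

```text
t 11.4 q [  12.8   -2.7  115.3  -21.5   38.8 -119.6] grasp err along tool x,y,z [1.09 1.11 0.43] z err 0.08 F tool [0.04 0.42 0.5 ] T tool [-0.405  0.144  0.033] eff6 -0.195 w 91.2
[ 0.53512662 -0.11446053 -0.83698166]
```

View pics/w5.png

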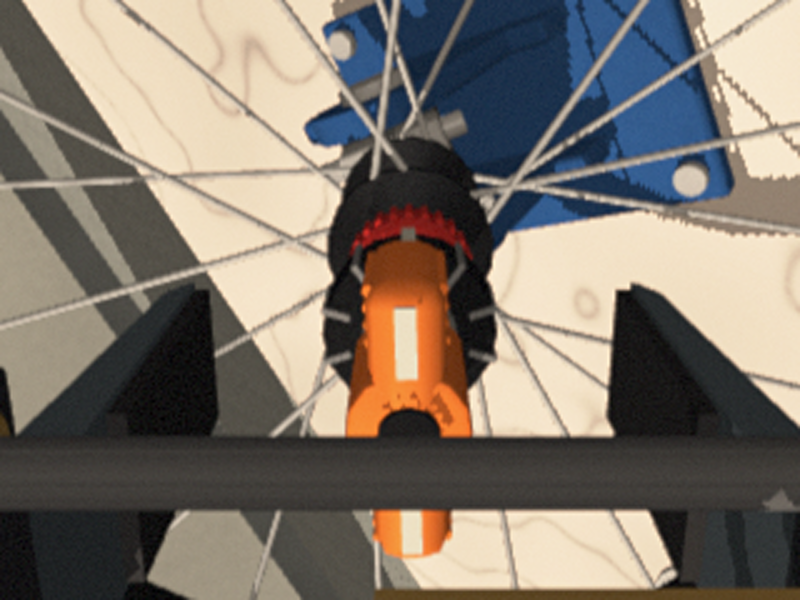

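Emit:
send_rows --targets '[[[0,0,0,0,0,0,1],[0,0,0,0,0,0,1],[0,0,0,0,0,0,1],[0,0,0,0,0,0,1],[0,0,0,0,0,0,1],[0,0,0,0,0,0,1],[0,0,0,0,0,0,1],[0,0,0,0,0,0,1],[0,0,0,0,0,0,1],[0,0,0,0,0,0,1],[0,0,0,0,0,0,1],[0,0,0,0,0,0,1]]]'

```text
time_s: 12.65
ee_pos: [516.1, 49.3, 267.6]
ee_rot: [-148.7, 11.8, -120.8]
force: [2.4, -2.4, 0.6]
gripper_width: 20.1
gripper_force: 60.0
```

Emit:
send_rows --targets '[[[0.0298,-0.0064,-0.0465,0,0,0,1],[0.0298,-0.0064,-0.0465,0,0,0,1],[0,0,0,0,0,0,1]]]'

```text
time_s: 12.95
ee_pos: [516.1, 49.3, 267.7]
ee_rot: [-150.9, 16.9, -129.6]
force: [3.4, -3.5, -0.7]
gripper_width: 20.2
gripper_force: 60.0
```

```bash
python3 - <<'E'
from h import *
s,R=st(); print(R[:,2],s["force"],s["torque"])
E
```

```text
t 12.95 q [  12.7   -2.7  115.3  -21.6   38.7 -109.8] grasp err along tool x,y,z [1.07 0.51 0.35] z err 0.11 F tool [ 0.72 -3.97  2.83] T tool [ 0.186  0.167 -0.125] eff6 0.506 w 20.2
[ 0.53600419 -0.11461099 -0.83639932] [ 3.39094666 -3.49445987 -0.72828522] [-0.27838858 -0.01167053 -0.02712197]
```

Emit:
send_rows --targets '[[[0.0238,-0.0051,-0.0372,0,0,0,1],[0.0238,-0.0051,-0.0372,0,0,0,1],[0.0238,-0.0051,-0.0372,0,0,0,1]]]'

```text
time_s: 13.25
ee_pos: [516.1, 49.3, 267.7]
ee_rot: [-154.8, 22.4, -141.0]
force: [3.3, -2.0, -0.2]
gripper_width: 20.2
gripper_force: 60.0
```

```bash
cat >> h.py <<'E'
import time
def ticks(save=None):
    s,R=st(); im,d=optics.grab_frame("wrist")
    K,T=cam("wrist"); Ti=np.linalg.inv(T)
    # sample ring on collar top (38-8=30 below origin) at radius 19.5, angle 0 = tool x (handle), + = clockwise
    C=O-30*N; C=s["ee_pos"]-19*R[:,2]+30*R[:,2]
    hsv=cv2.cvtColor(im,cv2.COLOR_RGB2HSV); best=[]
    A=np.arange(-60,61,3)
    for a in A:
        v=[]
        for r in (17.5,18.5,19.5,20.5):
            p=C+r*(np.cos(np.radians(a))*R[:,0]+np.sin(np.radians(a))*R[:,1])
            q=K@(Ti[:3,:3]@p+Ti[:3,3]);u,w=(q[:2]/q[2]).round().astype(int)
            v.append(int(hsv[w,u,2]) if hsv[w,u,1]<90 else 0)
        best.append(max(v))
    print(' '.join(f"{a}:{b}" for a,b in zip(A,best)))
    if save: cv2.imwrite(save,cv2.resize(im[100:340,96:416,::-1],(800,600),interpolation=cv2.INTER_CUBIC))
E
python3 -c "
from h import *
ticks('pics/w6.png')
im=cv2.cvtColor(cv2.imread('pics/w6.png')[300:0:-1] if 0 else cv2.imread('pics/w6.png'),cv2.COLOR_BGR2HSV)
for r in (225,232,240): print(r,[f'{im[r,c,2]}/{im[r,c,1]}' for c in range(350,480,8)])
"
```

```text
t 13.25 q [ 12.7  -2.7 115.3 -21.6  38.7 -97.7] grasp err along tool x,y,z [1.15 0.22 0.35] z err 0.12 F tool [-1.13 -2.99  2.12] T tool [ 0.336  0.116 -0.299] eff6 -0.299 w 20.2
-60:46 -57:50 -54:49 -51:27 -48:25 -45:79 -42:97 -39:48 -36:29 -33:0 -30:0 -27:0 -24:0 -21:0 -18:0 -15:0 -12:0 -9:0 -6:0 -3:0 0:0 3:0 6:0 9:0 12:0 15:0 18:0 21:0 24:15 27:15 30:32 33:97 36:97 39:47 42:22 45:23 48:27 51:39 54:48 57:48 60:50
225 ['35/29', '25/10', '92/194', '106/204', '126/204', '133/213', '135/206', '129/186', '131/199', '130/204', '126/204', '123/199', '87/193', '82/211', '20/13', '29/18', '32/24']
232 ['35/15', '46/94', '204/208', '132/201', '135/208', '143/207', '136/195', '107/43', '108/125', '134/206', '131/212', '130/202', '121/200', '129/204', '74/193', '30/9', '30/34']
240 ['32/8', '101/199', '133/197', '79/200', '33/178', '53/183', '76/144', '113/102', '95/150', '35/138', '11/116', '11/46', '96/202', '107/186', '224/209', '29/18', '31/16']
```

Emit:
send_rows --targets '[[[0.0238,-0.0051,-0.0372,0,0,0,1],[0.0238,-0.0051,-0.0372,0,0,0,1],[0.0238,-0.0051,-0.0372,0,0,0,1],[0.0238,-0.0051,-0.0372,0,0,0,1]]]'

```text
time_s: 13.7
ee_pos: [516.2, 49.2, 267.7]
ee_rot: [-161.8, 28.3, -157.4]
force: [2.8, -3.5, 0.5]
gripper_width: 20.2
gripper_force: 60.0
```

```bash
python3 -c "
from h import *
ticks('pics/w7.png')"
```

```text
t 13.7 q [ 12.7  -2.7 115.3 -21.6  38.7 -81.7] grasp err along tool x,y,z [ 1.13 -0.22  0.36] z err 0.14 F tool [-1.3  -4.06  1.46] T tool [ 0.472  0.079 -0.354] eff6 -0.247 w 20.2
-60:46 -57:71 -54:82 -51:35 -48:30 -45:28 -42:36 -39:18 -36:0 -33:0 -30:0 -27:0 -24:0 -21:0 -18:0 -15:0 -12:0 -9:0 -6:0 -3:0 0:0 3:0 6:0 9:0 12:0 15:0 18:0 21:89 24:83 27:25 30:22 33:22 36:23 39:21 42:25 45:28 48:31 51:34 54:44 57:45 60:45
```

View pics/w7.png

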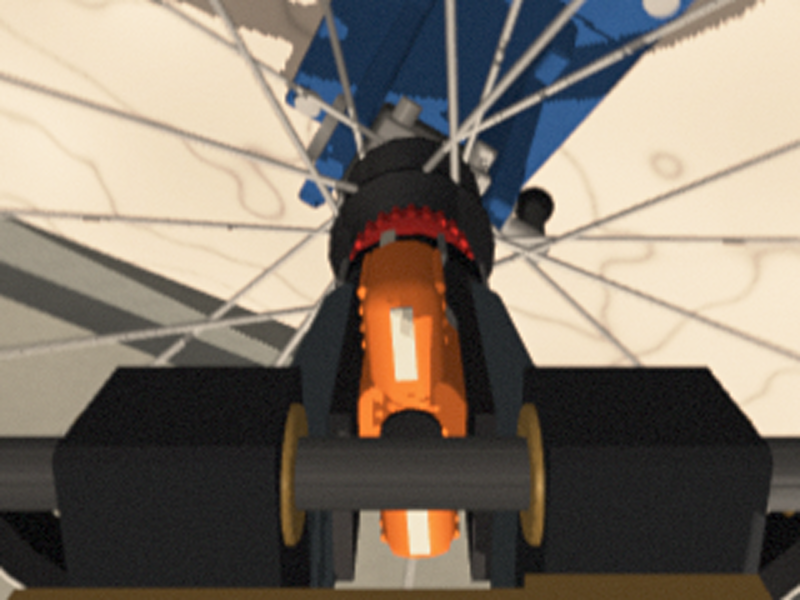

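Emit:
send_rows --targets '[[[0.0238,-0.0051,-0.0372,0,0,0,1],[0.0238,-0.0051,-0.0372,0,0,0,1],[0.0238,-0.0051,-0.0372,0,0,0,1],[0,0,0,0,0,0,1]]]'

```text
time_s: 14.15
ee_pos: [516.2, 49.1, 267.8]
ee_rot: [-168.5, 31.4, -170.8]
force: [3.6, -4.7, 0.8]
gripper_width: 20.1
gripper_force: 60.0
```

```bash
python3 -c "
from h import *
ticks('pics/w8.png')"
```

```text
t 14.15 q [ 12.7  -2.7 115.3 -21.6  38.7 -69.8] grasp err along tool x,y,z [ 1.04 -0.55  0.34] z err 0.14 F tool [-2.82 -4.93  1.84] T tool [ 0.708 -0.051  0.022] eff6 0.197 w 20.1
-60:43 -57:44 -54:45 -51:39 -48:29 -45:28 -42:28 -39:28 -36:132 -33:161 -30:147 -27:0 -24:0 -21:0 -18:0 -15:0 -12:0 -9:0 -6:0 -3:0 0:0 3:0 6:0 9:0 12:0 15:0 18:0 21:0 24:0 27:15 30:0 33:26 36:32 39:35 42:35 45:83 48:146 51:57 54:43 57:43 60:43
```

View pics/w8.png

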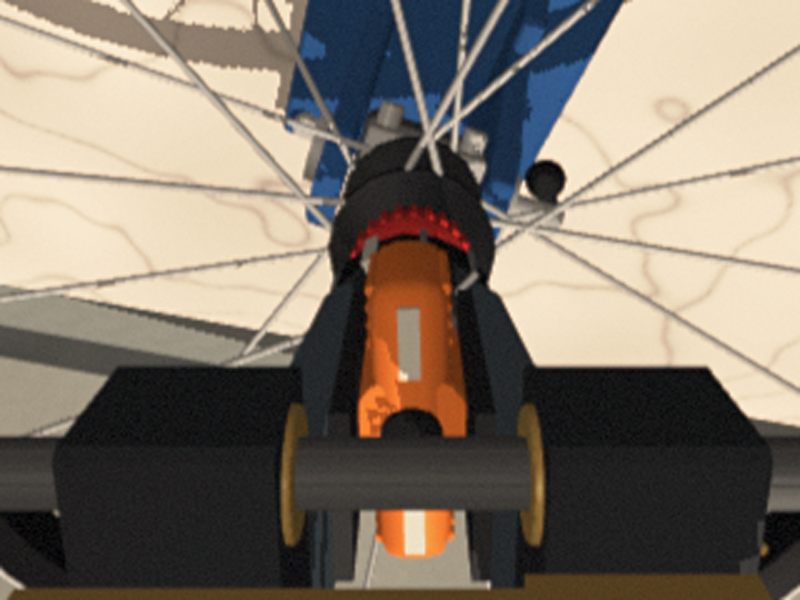

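Emit:
send_rows --targets '[[[0.0208,-0.0044,-0.0325,0,0,0,1],[0.0208,-0.0044,-0.0325,0,0,0,1],[0,0,0,0,0,0,1],[0,0,0,0,0,0,1]]]'

```text
time_s: 14.6
ee_pos: [516.3, 49.0, 267.8]
ee_rot: [-172.8, 32.6, -178.9]
force: [3.8, -4.3, 0.4]
gripper_width: 20.0
gripper_force: 60.0
```

```bash
python3 -c "
from h import *
ticks('pics/w9.png')"
```

```text
t 14.6 q [ 12.7  -2.7 115.2 -21.6  38.7 -62.9] grasp err along tool x,y,z [ 0.92 -0.73  0.35] z err 0.14 F tool [-3.36 -4.1   2.24] T tool [ 0.753 -0.261  0.251] eff6 -0.27 w 20.0
-60:46 -57:42 -54:44 -51:46 -48:23 -45:39 -42:143 -39:164 -36:162 -33:158 -30:80 -27:0 -24:0 -21:0 -18:0 -15:0 -12:0 -9:0 -6:0 -3:0 0:0 3:0 6:0 9:0 12:0 15:0 18:0 21:0 24:0 27:0 30:0 33:18 36:35 39:129 42:148 45:48 48:32 51:37 54:41 57:42 60:41
```

View pics/w9.png

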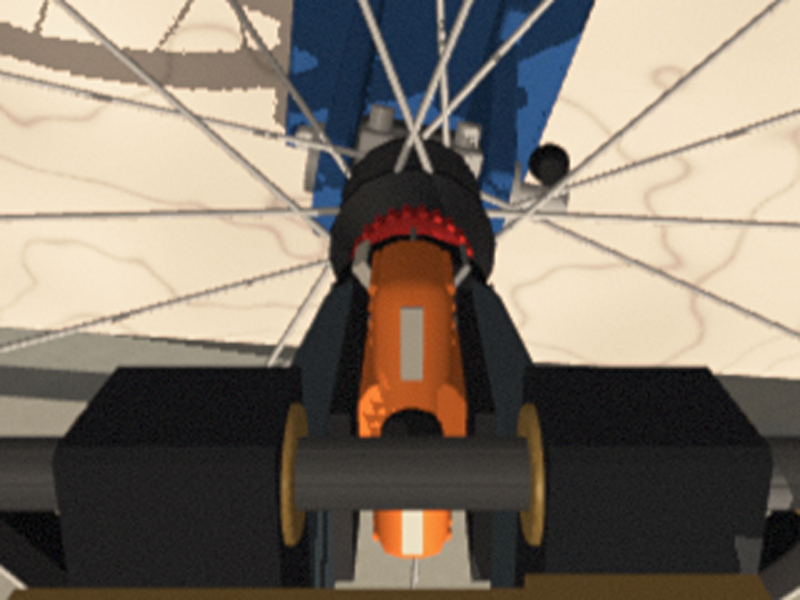

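White tick now sits one notch left at (360,265), a grey tick is at the pointer (413,237), and the torque is reversed, so the clutch has clicked. I'll release and back off.

Emit:
send_rows --targets '[[[0,0,0,0,0,0,-1],[0,0,0,0,0,0,-1],[0,0,0,0,0,0,-1],[0,0,0,0,0,0,-1],[0,0,0,0,0,0,-1],[0,0,0,0,0,0,-1],[0,0,0,0,0,0,-1],[0,0,0,0,0,0,-1],[0,0,0,0,0,0,-1],[0,0,0,0,0,0,-1]]]'

```text
time_s: 15.65
ee_pos: [515.8, 49.4, 267.3]
ee_rot: [-172.9, 32.5, -179.0]
force: [-0.6, 0.2, -0.5]
gripper_width: 91.0
gripper_force: 0.0
```

Emit:
send_rows --targets '[[[0,0,0,-0.04,0.0085,0.063,-1],[0,0,0,-0.054,0.0113,0.084,-1],[0,0,0,-0.054,0.0113,0.084,-1],[0,0,0,-0.054,0.0113,0.084,-1],[0,0,0,-0.054,0.0113,0.084,-1],[0,0,0,0,0,0,-1],[0,0,0,0,0,0,-1],[0,0,0,0,0,0,-1]]]'

```text
time_s: 16.45
ee_pos: [464.5, 60.0, 345.8]
ee_rot: [-172.9, 32.4, -179.0]
force: [0.2, 0.9, 0.1]
gripper_width: 91.2
gripper_force: 0.0
```

```bash
python3 - <<'E'
from h import *
st(); im,d=optics.grab_frame("wrist")
cv2.imwrite("pics/w10.png",cv2.resize(im[90:282,128:384,::-1],(800,600),interpolation=cv2.INTER_CUBIC))
E
```

```text
t 16.45 q [ 16.9 -10.2 110.  -19.6  52.2 -63.8] grasp err along tool x,y,z [  2.64  -0.57 -93.91] z err 0.14 F tool [-0.24  0.95 -0.04] T tool [-0.049  0.35   0.036] eff6 -0.028 w 91.2
```

View pics/w10.png

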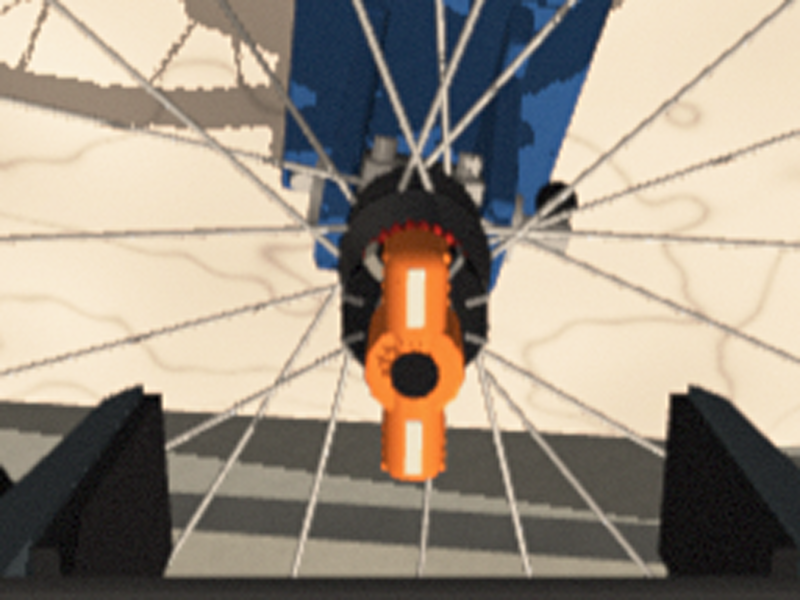

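After release, the thick white tick is at (373,262), one notch left of the handle. The side ticks at (353,300) and (477,300) sit evenly either side of it, so the handle stayed in the 36° notch.

```bash
python3 -c "
from workcell import env
print(env.job_done())"
```

```text
the job is handed in; nothing more can be done
None
```

The key was turned clockwise, with one regrip, until its clutch gave its first click; it is released and standing in the 36° notch by the last wrist picture, and I handed the job in at about 16 s (the hand-in returned no verdict).

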